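# Put four kitchen odds and ends back in their own trays

## Task

Put each of the four small things on the worktop back into the dark wooden, cork-floored tray that matches its outline: the small food tin in the wide round dish, the dropper bottle in the small round dish, the matchbox in the oblong tray and the purple clothes peg in the long narrow tray. Each should stand upright or lie flat on the cork, centred, the matchbox and the peg lined up lengthwise with their trays. Leave the mug standing where it is.

Things in the scene. Friction and masses are not known exactly. Their poses are not given: they have to be found in the camera images.
- tin: Loose small food tin with a red, green and white paper label and a pale metal lid, among the trays: upright cylinder, 58 mm diameter, 72 mm high, about 0.18 kg. Origin at the centre of its underside, z up.
- drops: Loose small amber dropper bottle: round body 33 mm in diameter and 70 mm high, above it a narrower collar (24 mm diameter, up to 77 mm) and a black rubber-bulb tip (12 mm diameter), 102 mm high in all, about 0.07 kg. Grip the body below 60 mm. Origin at the centre of its underside, z up.
- matches: Loose closed matchbox lying flat, tan top: 56 mm long (its own x), 38 mm wide (its own y), 15 mm high, about 0.03 kg. Origin at the centre of its underside, z up. Grip it across its 38 mm width.
- peg: Loose purple clothes peg lying flat: a bar 72 mm long (its own y), 15 mm wide (its own x), 12 mm high, about 0.02 kg. Origin at the centre of its underside, z up. Grip it across its 15 mm width.
- dish_wide: Fixed wide round dish of dark wood with a cork floor, for the tin: 86 mm outside and 78 mm inside diameter; floor 4 mm above the worktop, rim 10 mm above the worktop. Origin at the centre of its underside, z up.
- dish_small: Fixed small round dish of dark wood with a cork floor, for the dropper bottle: 57 mm outside and 49 mm inside diameter; floor 4 mm above the worktop, rim 10 mm above the worktop. Origin at the centre of its underside, z up.
- tray_oblong: Fixed oblong tray of dark wood with a cork floor, for the matchbox: 88 mm long (its own x), 64 mm wide (its own y); floor 4 mm above the worktop. A lip 6 mm thick, its top 8 mm above the worktop, runs across each of the two ends (76 mm between the lips); both long sides are open, so that fingers can pass. Origin at the centre of its underside, z up.
- tray_long: Fixed long narrow tray of dark wood with a cork floor, for the peg: 104 mm long (its own y), 42 mm wide (its own x); floor 4 mm above the worktop. A lip 6 mm thick, its top 8 mm above the worktop, runs across each of the two ends (92 mm between the lips); both long sides are open, so that fingers can pass. Origin at the centre of its underside, z up.
- mug: Loose whitish mug with small red marks, a bystander that must stay where it stands: about 82 mm across, 114 mm with its handle, 92 mm high, in the middle, just behind the back row of things, its handle pointing roughly away from the robot. Origin under it, z up.
Mind the look-alikes: they are no part of the job. Leave any red look-alike of the dish_small alone.

How it is judged:
By the outcome, as a careful person would: the job done as asked, in the order asked, and still so for the second after the job is handed in, with the robot touching nothing.
It also fails if it takes over 128 s, if anything falls off the work surface, if the arm or the gripper's body presses on something with over 40 N, if the wrist force passes 120 N, or if a joint passes its speed limit or range.

## Robot

A 6-joint arm with a two-finger parallel gripper is mounted at the origin on a cart in front of the work surface, level with it; the furniture and walls round the work are solid. World frame = base frame: x ahead of the robot, y to its left, z up, the work surface at z = 0. Lengths are in m, angles in rad, forces in N, time in s.
With the tool pointing down it reaches from about 0.35 to 0.775 m from the base axis. Payload 5.5 kg.
Tool frame: the origin (TCP) lies where the fingers leave the gripper's body, on its centre line; the fingertips stand env.tip_reach ahead of it and the grasp point (between the pads) lies 54 mm ahead of it (env.tip_reach is the distance from the TCP to the fingertips, in m); z points along the fingers, y is the line along which they close (so a half turn about z gives the same grasp; the last joint's range is limited). The gripper opens to 85 mm and grips with 20 to 120 N. Pads are 22 mm wide; open, the fingers measure 114 mm over their backs; the gripper's body (76 mm by 85 mm) begins 54 mm behind the grasp point. The pads swing forward as they close: fully open they stand 13 mm farther back than shut.
Start: joints at [-1.471, 0.313, 0.046, 1.304, 0, 1.431], TCP at [0.137, -0.559, 0.304] pointing down, gripper open.
Joint ranges: [-2.76, 2.76], [-0.86, 1.69], [-1.03, 1.26], [-2.2, 2.34], [-1.47, 1.5], [-3.14, 3.14]. Speed limits (rad/s): [2.57, 2.57, 3.14, 3.14, 3.14, 3.14].

## Interface

Orientations are given as a unit quaternion [w, x, y, z].
In Python, from workcell import status, optics, hand_in, env gives the robot as it stands.
- The arm moves only by the shell command python3 -m handwheel 'ROWS' [FORCE]. ROWS is a JSON object whose one key "deltas" holds a list of rows, each a list of 5 numbers: the opening, from -1 (shut) to 1 (fully open), then the shift along the tool's x, y, z in units of 40 mm (1.0 is 40 mm), then the turn about the tool's z in units of 10 degrees (1.0 is 10 degrees). In form: {"deltas": [[jaw, x, y, z, roll], ...]}. A call has 1 to 20 rows; each row shifts and turns the commanded pose from where the row before left it, along the tool's axes as they then stand; what a row does not reach is not made up. A row lasts 1/8 s, in which the tool goes at most 62.5 mm and 10.7 degrees, less where a joint would pass 70% of its speed; a pose out of reach is approached as far as the arm can. A call is refused whole if a number of a shift passes 1 or a number of a turn 1, either way. A call with a gripper value outside its range is refused whole. The fingers move at their own pace and stop on an object; FORCE is the grip in N (left out, the last holds). Time passes only in rows, so rows that do not move let the fingers close. It gives the time, the measured TCP pose, the force, the opening and the grip force at its end, in the units of the state.
- status.get_state(): the state, without advancing time (a new reading comes with each control period).
- optics.read_camera(name): name is "side" or "top" or "wrist"; returns a dict with "frame" (400x640x3 uint8, red, green, blue), "depth" (400x640 float32, m along the optical axis (not along the pixel's ray), 0 where there is no reading), "vfov" (degrees; the focal length in pixels is half the picture's height over the tangent of half this angle, whatever the lens; pixels are square), "cx", "cy" (the principal point, pixels), "origin" and "attitude" of the camera in the world. Camera axes: x right, y down, z forward; pixel columns grow to the right and rows downward; lengths in m; the calibration is good to about 2 mm. A picture is of the moment at which its call begins.
- hand_in(): hands the job in; it is judged then, once.
The state is a dict: "clock": time; "joint_pos": joint angles; "qvel": joint speeds; "tau": joint torques, N m; "tcp_pos": TCP position; "orientation": TCP orientation; "wrist_force": force on the tool from outside, world axes, zero at the start; "ft_torque": the same for the moment, N m; "finger_gap": finger opening in m; "grip_force": force on a finger pad.
Only numpy, scipy, OpenCV 4.12 (cv2) and the standard library are available. Lean on these libraries where they do the work, as an engineer would, in place of code of your own. Each camera call takes 0.05 s, during which the arm holds its last target. There are 200 camera calls.

## Working session

There is one attempt and no reset: what is moved stays moved. The work goes in short steps, Python scripts to look and compute and a shell command to move; the robot and the scene stay as the last step left them, time stands still between calls to the robot, and variables do not carry over. Pictures are saved under pics/ and viewed, at most 14 in all, crops included, and the job is handed in when it is done.

```bash
mkdir -p pics; ls; cat > h.py <<'E'
import numpy as np,cv2
from scipy.spatial.transform import Rotation as R
from workcell import status,optics,env
def cam(n):
    c=optics.read_camera(n); c['f']=200/np.tan(np.radians(c['vfov'])/2)
    a=np.array(c['attitude'],float)
    c['R']=a if a.shape==(3,3) else R.from_quat(a[[1,2,3,0]]).as_matrix()
    return c
def save(c,name,crop=None,s=1):
    im=c['frame'][:,:,::-1]
    if crop: im=im[crop[1]:crop[3],crop[0]:crop[2]]
    cv2.imwrite('pics/'+name,cv2.resize(im,None,fx=s,fy=s,interpolation=cv2.INTER_CUBIC))
def ray(c,u,v): return c['R']@np.array([(u-c['cx'])/c['f'],(v-c['cy'])/c['f'],1])
def atz(c,u,v,z):
    d=ray(c,u,v); o=np.array(c['origin']); return o+d*(z-o[2])/d[2]
def pt(c,u,v): return np.array(c['origin'])+ray(c,u,v)*c['depth'][int(round(v)),int(round(u))]
E
python3 - <<'E'
from h import *
for n in('top','side'):
    c=cam(n); save(c,n+'1.png'); np.savez(n+'1.npz',**c); print(n,c['f'],c['cx'],c['cy'],c['origin'],c['R'].round(3).tolist())
print(env.tip_reach,status.get_state())
E
```

```text
pics
top 379.98510445985954 324.5591887738025 206.17536339679546 [0.25660802 0.05388302 1.39220996] [[0.172, -0.961, 0.218], [-0.985, -0.167, 0.042], [-0.004, -0.222, -0.975]]
side 370.60374224172074 316.59651355699475 197.6224113474648 [0.38280959 1.13164851 0.61348663] [[-0.986, -0.092, 0.137], [-0.165, 0.494, -0.854], [0.011, -0.865, -0.502]]
0.0726 {'clock': 0.1, 'joint_pos': array([-1.47057512e+00,  3.13910537e-01,  4.50738384e-02,  1.30361794e+00,
        8.56022146e-06,  1.43118364e+00]), 'qvel': array([ 0.00017603, -0.00040213,  0.00481644, -0.00127585, -0.00049715,
       -0.00172763]), 'tau': array([ 2.45508563e-03, -4.81726348e+01,  2.99243635e+01,  1.27447397e-02,
       -9.25667359e-05, -8.02596304e-06]), 'tcp_pos': array([ 0.13653609, -0.55819135,  0.30309869]), 'orientation': array([-8.28912302e-04,  9.92818234e-01,  1.19629707e-01,  2.06090917e-05]), 'wrist_force': array([ 0.01587943, -0.92759452,  0.1044763 ]), 'ft_torque': array([-0.00658772, -0.04834121, -0.00550703]), 'grip_force': 0.0, 'finger_gap': 0.08561959310092197}
```

View pics/top1.png

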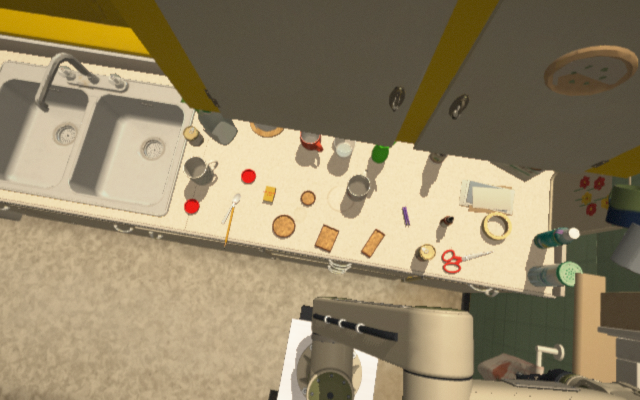

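View pics/side1.png

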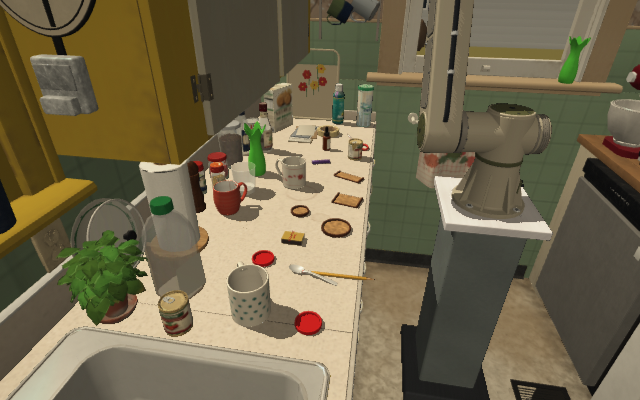

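Top view: wide dish is at (284,226), oblong tray (327,238), long tray (373,243), small dish (308,198). The matchbox is at (269,195), peg (406,216), bottle (447,221) and mug (358,187). There are two tin candidates, (427,253) and (191,133). The red discs at (248,176) and (192,206) are look-alikes. Next, an enlarged crop.

```bash
python3 - <<'E'
from h import *
c=dict(np.load('top1.npz')); save(c,'top1a.png',(230,160,390,270),5); save(c,'top1b.png',(380,180,480,280),6)
s=dict(np.load('side1.npz')); 
a=cv2.resize(s['frame'][120:240,270:390,::-1],None,fx=3,fy=3,interpolation=2)
b=cv2.resize(s['frame'][250:370,130:250,::-1],None,fx=3,fy=3,interpolation=2)
cv2.imwrite('pics/tins.png',np.hstack([a,b]))
for u,v in[(427,251),(191,132),(447,221),(269,194),(406,216),(284,226),(327,238),(373,243),(308,198),(300,240)]: print(u,v,pt(c,u,v).round(4))
E
```

```text
427 251 [ 0.4567 -0.2669  0.069 ]
191 132 [0.7487 0.6537 0.0673]
447 221 [ 0.5729 -0.3229  0.0748]
269 194 [0.5761 0.3271 0.0131]
406 216 [ 0.5817 -0.1904  0.0079]
284 226 [0.4674 0.2489 0.0057]
327 238 [0.451  0.0845 0.004 ]
373 243 [ 0.4616 -0.0846  0.0049]
308 198 [ 0.5895  0.1815 -0.0021]
300 240 [ 4.271e-01  1.814e-01 -1.000e-04]
```

View pics/top1a.png

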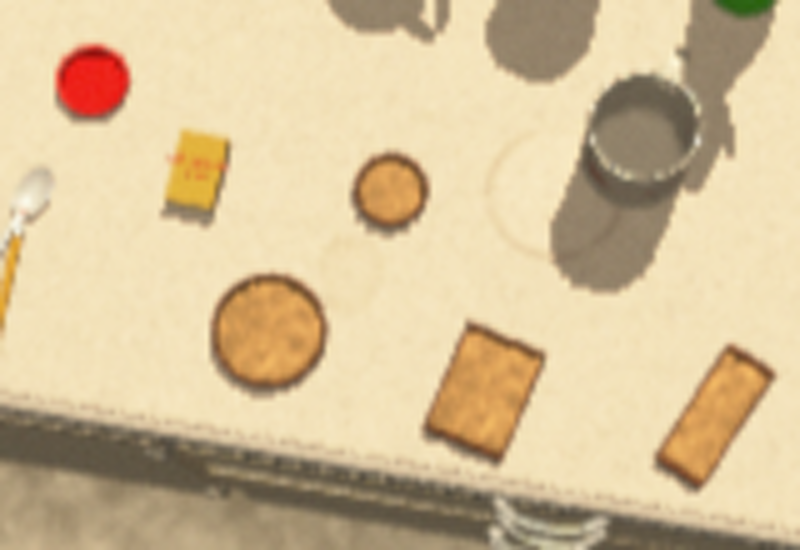

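View pics/top1b.png

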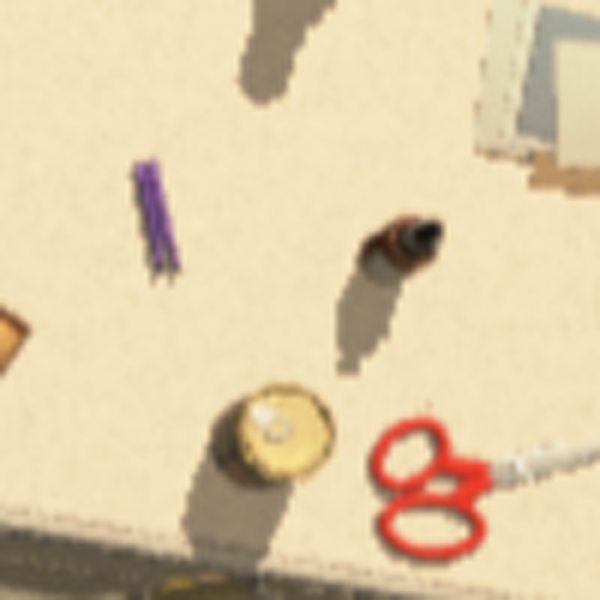

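View pics/tins.png

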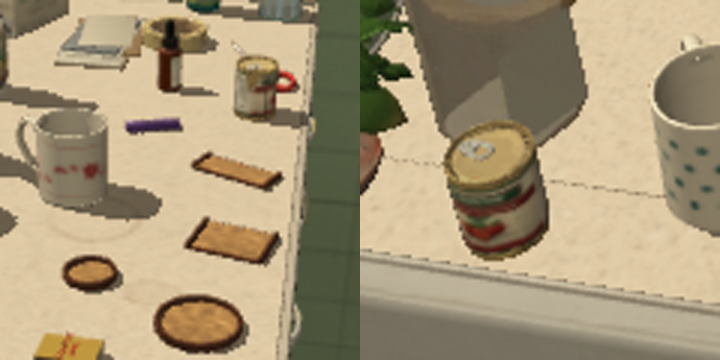

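Only the tin at (427,251) stands among the trays and is in reach; (191,133) is by the sink, about 1.0 m out. The small dish is the cork one at (308,198), not the red discs. Next I'll measure by segmentation.

```bash
cat >> h.py <<'E'
def blob(c,u,v,z,lo,hi,r=22):
    "HSV mask component nearest (u,v) -> centroid, minAreaRect in world xy at height z (px-weighted)"
    hsv=cv2.cvtColor(c['frame'],cv2.COLOR_RGB2HSV); m=cv2.inRange(hsv,np.array(lo),np.array(hi))
    k=np.zeros_like(m); cv2.circle(k,(int(u),int(v)),r,255,-1); m&=k
    n,l,st,ce=cv2.connectedComponentsWithStats(m)
    i=1+np.argmax(st[1:,4]); vs,us=np.nonzero(l==i)
    P=np.array([atz(c,a,b,z)[:2] for a,b in zip(us,vs)])
    rc=cv2.minAreaRect((P*1000).astype(np.float32))
    w=np.cov(P.T); e,V=np.linalg.eigh(w); ang=np.degrees(np.arctan2(V[1,1],V[0,1]))
    return P.mean(0).round(4),'n',len(P),'rect',np.round(rc[0],1),np.round(rc[1],1),'long axis deg',round(ang%180,1),'4sig',(np.sqrt(e*12)*1000).round(1)
E
python3 - <<'E'
from h import *
c=dict(np.load('top1.npz'))
hsv=cv2.cvtColor(c['frame'],cv2.COLOR_RGB2HSV)
for u,v in[(284,226),(284,237),(300,240),(269,194),(406,216),(427,251),(269,200),(452,219)]: print(u,v,hsv[v,u])
co=((5,95,30),(22,255,255))
for n,u,v in[('wide',284,226),('small',308,198),('obl',327,238),('long',373,243)]: print(n,*blob(c,u,v,.006,*co))
print('match',*blob(c,269,194,.015,(15,120,100),(32,255,255),12))
print('peg',*blob(c,406,216,.010,(115,50,20),(160,255,255)))
# tin: top ellipse, crop b centre (286,433)->px
print('tin',atz(c,380+286/6-.5,180+434/6-.5,.072))
print('tin rim',[atz(c,380+x/6-.5,180+y/6-.5,.072).round(4) for x,y in((239,434),(335,434),(286,384),(286,484))])
print('drops tip',atz(c,380+429/6-.5,180+234/6-.5,.102), 'collar', atz(c,380+412/6-.5,180+240/6-.5,.075))
s=dict(np.load('side1.npz'))
print('side bottle body', atz(s,270+169/3-.5,120+74/3-.5,.035),'tip',atz(s,270+170/3-.5,120+23/3-.5,.102))
E
```

```text
284 226 [ 17 155 212]
284 237 [ 14  98 122]
300 240 [ 21  61 240]
269 194 [ 18 190 226]
406 216 [142 100 110]
427 251 [ 20  71 226]
269 200 [ 21 179 209]
452 219 [17 73 63]
wide [0.4678 0.2519] n 419 rect [467.  252.5] [82.5 81.9] long axis deg 171.0 4sig [74.2 75.1]
small [0.5892 0.1822] n 174 rect [587.7 180.9] [54.3 52.8] long axis deg 19.7 4sig [48.8 50. ]
obl [0.4507 0.0863] n 406 rect [450.9  86.2] [63.3 86.6] long axis deg 166.9 4sig [63.5 86.7]
long [ 0.4626 -0.0827] n 321 rect [462.7 -82.6] [ 41.5 103.2] long axis deg 156.1 4sig [ 41.5 103.9]
match [0.5769 0.3274] n 150 rect [576.9 327.6] [38.6 56.5] long axis deg 179.1 4sig [38.6 57.2]
peg [ 0.5865 -0.1868] n 51 rect [ 585.3 -187.3] [61.1 12.2] long axis deg 18.7 4sig [12.8 58.3]
tin [ 0.45344752 -0.26710172  0.072     ]
tin rim [array([ 0.4488, -0.2404,  0.072 ]), array([ 0.4583, -0.2949,  0.072 ]), array([ 0.4823, -0.2638,  0.072 ]), array([ 0.4249, -0.2703,  0.072 ])]
drops tip [ 0.57744318 -0.32778821  0.102     ] collar [ 0.57887072 -0.3263123   0.075     ]
side bottle body [ 0.57553796 -0.29399629  0.035     ] tip [ 0.57830611 -0.31168038  0.102     ]
```

```bash
cat >> h.py <<'E'
def plan(x,y,z,yaw=None):
    "units needed from the measured pose: shift first (present axes), then roll"
    s=status.get_state(); q=np.array(s['orientation']); M=R.from_quat(q[[1,2,3,0]]).as_matrix(); p=np.array(s['tcp_pos'])
    d=M.T@(np.array([x,y,z])-p)/.04; yw=np.degrees(np.arctan2(M[1,0],M[0,0]))
    print('t',round(s['clock'],2),'tcp',p.round(4),'yaw',round(yw,2),'tilt z',M[:,2].round(3),'gap',round(s['finger_gap'],4),'units',d.round(3),
      'roll',None if yaw is None else round(-((yaw-yw+180)%360-180)/10,3), 'F',np.round(s['wrist_force'],1))
E
python3 -m handwheel '{"deltas":[[1,0,0,0,-1],[1,0,0,0,-1],[1,0,0,0,-1],[1,0,0,0,-1],[1,0,0,0,-1],[1,0,0,0,-1],[1,0,0,0,-1],[1,0,0,0,-1],[1,0,0,0,-1],[1,0,0,0,-1],[1,0,0,0,-1],[1,0,0,0,-1],[1,0,0,0,-1],[1,0,0,0,-1],[1,0,0,0,-1],[1,0,0,0,-1],[1,0,0,0,-0.63],[1,0,0,0,0],[1,0,0,0,0]]}' 30
python3 -c "
from h import *
plan(.453,-.267,.27,180)"
```

```text
clock: 2.48
tcp_pos: [0.1365, -0.5585, 0.3037]
orientation: [-0.0, 0.001, 1.0, 0.0]
wrist_force: [0.7, 0.9, 0.4]
finger_gap: 0.0856
grip_force: 0.0
t 2.48 tcp [ 0.1365 -0.5585  0.3037] yaw 179.93 tilt z [-0.  0. -1.] gap 0.0856 units [-7.903  7.296  0.844] roll -0.007 F [0.7 0.9 0.4]
```

```bash
python3 -m handwheel '{"deltas":[[1,-0.79,0.73,0,0],[1,-0.79,0.73,0,0],[1,-0.79,0.73,0,0],[1,-0.79,0.73,0,0],[1,-0.79,0.73,0,0],[1,-0.79,0.73,0.17,0],[1,-0.79,0.73,0.17,0],[1,-0.79,0.73,0.17,0],[1,-0.79,0.73,0.17,0],[1,-0.79,0.73,0.17,0],[1,0,0,0,0],[1,0,0,0,0],[1,0,0,0,0]]}'
python3 -c "
from h import *
plan(.453,-.267,.27,180)
c=cam('wrist'); save(c,'w1.png'); np.savez('w1.npz',**c); print(c['f'],c['cx'],c['cy'],c['origin'],c['R'].round(3).tolist())"
```

```text
clock: 4.1
tcp_pos: [0.4518, -0.2672, 0.2701]
orientation: [0.0, 0.001, 1.0, -0.0]
wrist_force: [-0.1, 0.0, -0.5]
finger_gap: 0.0854
grip_force: 0.0
t 4.1 tcp [ 0.4518 -0.2672  0.2701] yaw 179.94 tilt z [ 0.    -0.001 -1.   ] gap 0.0854 units [-0.029  0.004  0.003] roll -0.006 F [-0.1  0.  -0.5]
341.60317425021395 323.65284487743264 205.29452470539803 [ 0.37820261 -0.26668308  0.33868332] [[0.001, 0.956, 0.292], [1.0, -0.001, -0.001], [-0.001, 0.292, -0.956]]
```

View pics/w1.png

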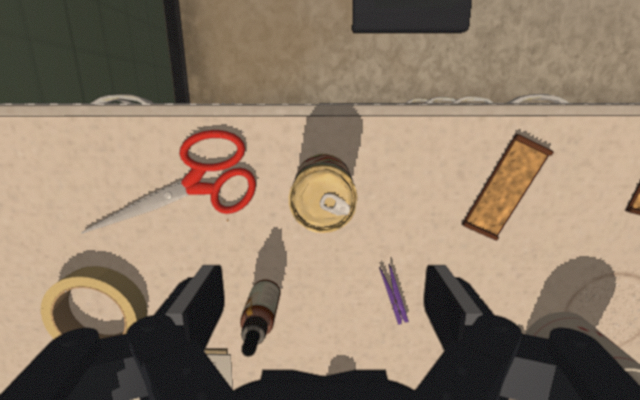

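Wrist view: the tin lid is centred near (323,197), the bottle tip at (248,348), the peg at (394,293) and the long tray at (508,186). I'll fit the tin, bottle, peg and tray from this depth.

```bash
cat >> h.py <<'E'
def cloud(c):
    v,u=np.mgrid[:400,:640]; d=c['depth']; 
    X=np.stack([(u-c['cx'])/c['f']*d,(v-c['cy'])/c['f']*d,d],-1)@c['R'].T+np.array(c['origin']); X[d==0]=np.nan; return X
def circ(c,x,y,r,z0,z1):
    X=cloud(c).reshape(-1,3); m=(np.hypot(X[:,0]-x,X[:,1]-y)<r)&(X[:,2]>z0)&(X[:,2]<z1); P=X[m]
    (a,b),rr=cv2.minEnclosingCircle((P[:,:2]*1000).astype(np.float32)); print('circle',round(a,1),round(b,1),'r',round(rr,1),'mean',P.mean(0).round(4),len(P))
E
python3 - <<'E'
from h import *
c=dict(np.load('w1.npz'))
circ(c,.455,-.267,.045,.064,.08)
circ(c,.575,-.32,.03,.072,.085);circ(c,.575,-.32,.03,.09,.11);circ(c,.575,-.32,.03,.02,.068)
print('peg',*blob(c,394,293,.011,(115,50,20),(165,255,255),45))
print('long',*blob(c,508,186,.006,(3,95,20),(22,255,255),65))
print(pt(c,394,293),pt(c,508,186),pt(c,400,200))
E
```

```text
circle 455.9 -267.7 r 28.8 mean [ 0.4556 -0.268   0.0679] 3643
circle 581.6 -331.9 r 11.3 mean [ 0.5781 -0.3309  0.0766] 351
circle 581.8 -332.0 r 6.6 mean [ 0.5798 -0.3313  0.0957] 205
circle 581.2 -331.9 r 16.7 mean [ 0.5717 -0.3289  0.0477] 1114
peg [ 0.585  -0.1887] n 501 rect [ 581.7 -189.9] [70.6 12. ] long axis deg 18.5 4sig [13.  62.7]
long [ 0.4604 -0.0846] n 4024 rect [462.7 -84.5] [ 42.8 102.3] long axis deg 155.9 4sig [ 40.6 102.3]
[ 0.57905842 -0.1901992   0.00922812] [ 0.46037449 -0.08095288  0.00308121] [ 0.4760221  -0.18816283 -0.00052844]
```

```bash
python3 -m handwheel '{"deltas":[[1,-0.1,-0.02,0.8,0],[1,0,0,0.8,0],[1,0,0,0.8,0],[1,0,0,0.8,0],[1,0,0,0.6,0],[1,0,0,0.5,0],[1,0,0,0,0],[-1,0,0,0,0],[-1,0,0,0,0],[-1,0,0,0,0],[-1,0,0,0,0],[-1,0,0,0,0],[-1,0,0,0,0],[-1,0,0,0,0],[-1,0,0,0,0]]}' 40
python3 -c "
from h import *
plan(.467,.252,.27,180)"
```

```text
clock: 6.02
tcp_pos: [0.4571, -0.268, 0.0993]
orientation: [0.001, -0.0, 1.0, -0.001]
wrist_force: [-1.2, -1.8, 5.7]
finger_gap: 0.0563
grip_force: 43.0
t 6.03 tcp [ 0.4571 -0.268   0.0993] yaw -179.97 tilt z [ 0.002 -0.002 -1.   ] gap 0.0563 units [-0.263 12.99  -4.297] roll 0.003 F [-1.2 -1.8  5.7]
```

```bash
python3 -m handwheel '{"deltas":[[-1,0,0,-0.3,0],[-1,0,0,-0.8,0],[-1,0,0,-0.8,0],[-1,0,0,-0.8,0],[-1,0,0,-0.8,0],[-1,0,0,-0.8,0]]}'
python3 -m handwheel '{"deltas":[[-1,0,0.5,0,0],[-1,0,0.8,0,0],[-1,0,0.9,0,0],[-1,0,0.9,0,0],[-1,0,0.9,0,0],[-1,0,0.9,0,0],[-1,0,0.9,0,0],[-1,0,0.9,0,0],[-1,0,0.9,0,0],[-1,0,0.9,0,0],[-1,0,0.9,0,0],[-1,0,0.9,0,0],[-1,-0.1,0.9,0,0],[-1,-0.1,0.8,0,0],[-1,0,0.7,0,0],[-1,0,0.2,0,0],[-1,0,0,0,0],[-1,0,0,0,0],[-1,0,0,0,0]]}'
python3 - <<'E'
from h import *
plan(.467,.252,.103,180)
c=cam('wrist'); save(c,'w2.png'); np.savez('w2.npz',**c)
X=cloud(c); S=c['R'].T@(np.array([.467,.252,.006])-c['origin']); print('dish px',c['f']*S[0]/S[2]+c['cx'],c['f']*S[1]/S[2]+c['cy'])
E
```

```text
clock: 6.78
tcp_pos: [0.456, -0.2667, 0.2714]
orientation: [-0.0, -0.0, 1.0, 0.0]
wrist_force: [0.3, -0.1, -1.6]
finger_gap: 0.0565
grip_force: 43.0
clock: 9.15
tcp_pos: [0.464, 0.248, 0.2699]
orientation: [-0.0, 0.0, 1.0, -0.0]
wrist_force: [-0.3, 0.6, -1.4]
finger_gap: 0.0571
grip_force: 43.1
t 9.15 tcp [0.464  0.248  0.2699] yaw 179.97 tilt z [-0. -0. -1.] gap 0.0571 units [-0.076  0.101  4.171] roll -0.003 F [-0.3  0.6 -1.4]
dish px 327.43489488899877 181.55898978988375
```

View pics/w2.png

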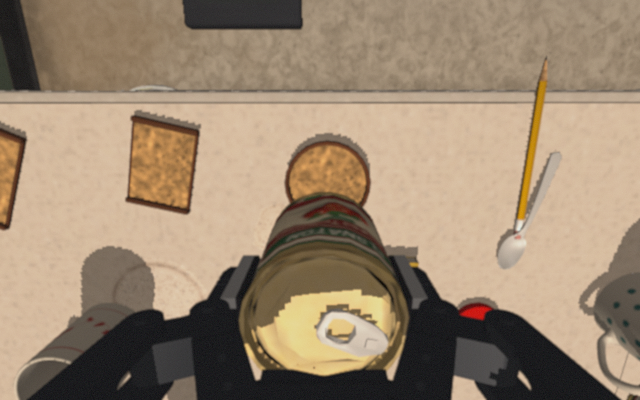

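Wrist view: the dish rim spans 286 to 370 in x, with its top edge at about y 141. The oblong tray is at (163,163). I'll check the dish against this.

```bash
python3 - <<'E'
from h import *
c=dict(np.load('w2.npz'))
for x,y in((286,178),(370,178),(328,141)): print(atz(c,x,y,.010).round(4))
print('obl',*blob(c,163,163,.006,(3,95,20),(22,255,255),60))
# dish upper arc points fit
hsv=cv2.cvtColor(c['frame'],cv2.COLOR_RGB2HSV); g=[]
m=cv2.inRange(hsv,np.array((3,95,20)),np.array((22,255,255)))
for u in range(295,362,3):
    v=np.nonzero(m[125:175,u])[0]; g.append(atz(c,u,125+v[0]-.5,.010)[:2])
for v in range(160,186,3):
    for side in(0,1):
        us=np.nonzero(m[v,270:385])[0]; g.append(atz(c,270+us[-side]+(.5 if side else -.5),v,.010)[:2])
g=np.array(g); A=np.c_[2*g,np.ones(len(g))]; s=np.linalg.lstsq(A,(g**2).sum(1),rcond=None)[0]; print(s[:2],np.sqrt(s[2]+s[0]**2+s[1]**2))
E
```

```text
[0.4625 0.2113 0.01  ]
[0.4625 0.2937 0.01  ]
[0.4266 0.2524 0.01  ]
obl [0.4504 0.0889] n 5489 rect [451.9  88.3] [63.5 86.6] long axis deg 166.7 4sig [61.9 86.5]
[0.467947   0.25182669] 0.04160534695897917
```

```bash
python3 -m handwheel '{"deltas":[[-1,-0.11,0.1,0.6,0],[-1,0,0,0.8,0],[-1,0,0,0.8,0],[-1,0,0,0.8,0],[-1,0,0,0.6,0],[-1,0,0,0.35,0],[-1,0,0,0.1,0],[-1,0,0,0,0],[-1,0,0,0,0]]}'
python3 -c "
from h import *
plan(.4685,.252,.1033,180)"
```

```text
clock: 10.32
tcp_pos: [0.4691, 0.2531, 0.1089]
orientation: [0.001, -0.0, 1.0, 0.0]
wrist_force: [-0.1, -0.8, -0.9]
finger_gap: 0.057
grip_force: 43.2
t 10.32 tcp [0.4691 0.2531 0.1089] yaw -179.96 tilt z [ 0.002  0.001 -1.   ] gap 0.057 units [ 0.016 -0.027  0.139] roll 0.004 F [-0.1 -0.8 -0.9]
```

```bash
python3 -m handwheel '{"deltas":[[-1,0.01,-0.02,0.07,0],[-1,0,0,0.07,0],[-1,0,0,0,0],[-1,0,0,0,0]]}'
python3 -m handwheel '{"deltas":[[0.5,0,0,0,0],[0.5,0,0,0,0],[0.6,0,0,0,0],[0.8,0,0,0,0],[1,0,0,0,0],[1,0,0,-0.4,0],[1,0,0,-0.8,0],[1,0,0,-0.9,0],[1,0,0,-0.9,0],[1,0,0,-0.9,0],[1,0,0,-0.8,0],[1,0,0,0,0],[1,0,0,0,0]]}'
python3 - <<'E'
from h import *
plan(.580,-.330,.31,180)
c=cam('wrist'); np.savez('w3.npz',**c); circ(c,.468,.252,.045,.064,.09)
c=cam('top');circ(c,.468,.252,.045,.064,.09)
E
```

```text
clock: 10.82
tcp_pos: [0.4682, 0.2521, 0.1033]
orientation: [0.001, -0.0, 1.0, 0.0]
wrist_force: [-2.8, -1.6, 6.0]
finger_gap: 0.0565
grip_force: 43.6
clock: 12.45
tcp_pos: [0.4678, 0.252, 0.2904]
orientation: [0.0, -0.0, 1.0, 0.0]
wrist_force: [1.0, 0.1, -0.7]
finger_gap: 0.0855
grip_force: 0.0
t 12.45 tcp [0.4678 0.252  0.2904] yaw -179.96 tilt z [ 0.  0. -1.] gap 0.0855 units [ -2.795 -14.551  -0.488] roll 0.004 F [ 1.   0.1 -0.7]
circle 467.2 252.3 r 28.7 mean [0.4667 0.2523 0.0718] 3360
circle 465.2 250.5 r 28.2 mean [0.4675 0.2409 0.0725] 99
```

```bash
python3 -m handwheel '{"deltas":[[1,-0.1,-0.5,-0.1,0],[1,-0.17,-0.88,0,0],[1,-0.17,-0.88,0,0],[1,-0.17,-0.88,0,0],[1,-0.17,-0.88,0,0],[1,-0.17,-0.88,0,0],[1,-0.17,-0.88,0,0],[1,-0.17,-0.88,0,0],[1,-0.17,-0.88,0,0],[1,-0.17,-0.88,0,0],[1,-0.17,-0.88,0,0],[1,-0.17,-0.88,0,0],[1,-0.17,-0.88,0,0],[1,-0.17,-0.88,0,0],[1,-0.17,-0.88,0,0],[1,-0.17,-0.88,0,0],[1,-0.15,-0.85,0,0],[1,0,0,0,0],[1,0,0,0,0],[1,0,0,0,0]]}'
python3 - <<'E'
from h import *
plan(.5812,-.332,.26,180)
c=cam('wrist'); save(c,'w4.png'); np.savez('w4.npz',**c)
circ(c,.58,-.331,.03,.072,.085);circ(c,.58,-.331,.03,.09,.11);circ(c,.58,-.331,.03,.02,.068)
E
```

```text
clock: 15.05
tcp_pos: [0.5803, -0.3287, 0.2941]
orientation: [-0.0, -0.001, 1.0, 0.0]
wrist_force: [-0.1, 0.4, 0.1]
finger_gap: 0.0853
grip_force: 0.0
t 15.05 tcp [ 0.5803 -0.3287  0.2941] yaw -179.9 tilt z [-0.001  0.001 -1.   ] gap 0.0853 units [-0.024 -0.083  0.853] roll 0.01 F [-0.1  0.4  0.1]
circle 582.5 -332.2 r 11.5 mean [ 0.579  -0.3321  0.0756] 300
circle 582.4 -332.2 r 6.6 mean [ 0.5814 -0.3321  0.0964] 205
circle 582.3 -332.2 r 16.8 mean [ 0.5738 -0.332   0.0523] 640
```

View pics/w4.png

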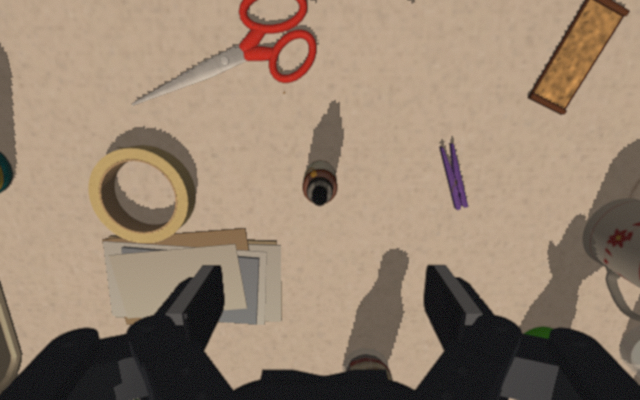

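```bash
python3 -m handwheel '{"deltas":[[1,-0.04,-0.08,0.6,0],[1,0,0,0.9,0],[1,0,0,0.9,0],[1,0,0,0.8,0],[1,0,0,0.7,0],[1,0,0,0.5,0],[1,0,0,0.22,0],[1,0,0,0,0],[1,0,0,0,0]]}'
python3 -c "
from h import *
plan(.582,-.332,.108,180)"
```

```text
clock: 16.23
tcp_pos: [0.5826, -0.3333, 0.1108]
orientation: [0.001, -0.0, 1.0, -0.001]
wrist_force: [0.0, 0.5, -0.1]
finger_gap: 0.0854
grip_force: 0.0
t 16.23 tcp [ 0.5826 -0.3333  0.1108] yaw -179.94 tilt z [ 0.002 -0.001 -1.   ] gap 0.0854 units [0.016 0.033 0.07 ] roll 0.006 F [ 0.   0.5 -0.1]
```

```bash
python3 -m handwheel '{"deltas":[[-1,0,0.03,0.06,0],[-1,0,0,0,0],[-1,0,0,0,0],[-1,0,0,0,0],[-1,0,0,0,0],[-1,0,0,0,0],[-1,0,0,0,0],[-1,0,0,0,0],[-1,0,0,0,0],[-1,0,0,0,0],[-1,0,0,0,0],[-1,0,0,0,0]]}' 30
python3 -c "
from h import *
plan(.589,.182,.30,180)"
```

```text
clock: 17.73
tcp_pos: [0.5822, -0.3321, 0.1075]
orientation: [0.0, -0.0, 1.0, -0.0]
wrist_force: [-0.2, -0.3, 3.6]
finger_gap: 0.0315
grip_force: 30.1
t 17.73 tcp [ 0.5822 -0.3321  0.1075] yaw -179.96 tilt z [ 0.    -0.001 -1.   ] gap 0.0315 units [-0.181 12.85  -4.822] roll 0.004 F [-0.2 -0.3  3.6]
```

```bash
python3 -m handwheel '{"deltas":[[-1,0,0,-0.4,0],[-1,0,0,-0.8,0],[-1,0,0,-0.9,0],[-1,0,0,-0.9,0],[-1,0,0,-0.9,0],[-1,0,0,-0.8,0],[-1,0,0,-0.1,0]]}'
python3 -m handwheel '{"deltas":[[-1,0,0.5,0,0],[-1,0,0.8,0,0],[-1,0,0.9,0,0],[-1,0,0.9,0,0],[-1,0,0.9,0,0],[-1,0,0.9,0,0],[-1,0,0.9,0,0],[-1,0,0.9,0,0],[-1,0,0.9,0,0],[-1,0,0.9,0,0],[-1,0,0.9,0,0],[-1,0,0.9,0,0],[-1,-0.1,0.9,0,0],[-1,-0.08,0.8,0,0],[-1,0,0.6,0,0],[-1,0,0.15,0,0],[-1,0,0,0,0],[-1,0,0,0,0],[-1,0,0,0,0]]}'
python3 - <<'E'
from h import *
plan(.589,.182,.112,180)
c=cam('wrist'); save(c,'w5.png'); np.savez('w5.npz',**c)
S=c['R'].T@(np.array([.589,.182,.010])-c['origin']); print('dish px',c['f']*S[0]/S[2]+c['cx'],c['f']*S[1]/S[2]+c['cy'])
E
```

```text
clock: 18.6
tcp_pos: [0.5828, -0.3322, 0.3021]
orientation: [0.002, -0.0, 1.0, -0.001]
wrist_force: [0.5, -0.9, -1.2]
finger_gap: 0.0317
grip_force: 30.0
clock: 20.98
tcp_pos: [0.5889, 0.1772, 0.299]
orientation: [-0.0, 0.0, 1.0, -0.0]
wrist_force: [0.1, -0.3, -0.9]
finger_gap: 0.0314
grip_force: 30.0
t 20.98 tcp [0.5889 0.1772 0.299 ] yaw 179.96 tilt z [-0. -0. -1.] gap 0.0314 units [-3.000e-03  1.210e-01  4.676e+00] roll -0.004 F [ 0.1 -0.3 -0.9]
dish px 327.96020870247764 173.5407522912725
```

View pics/w5.png

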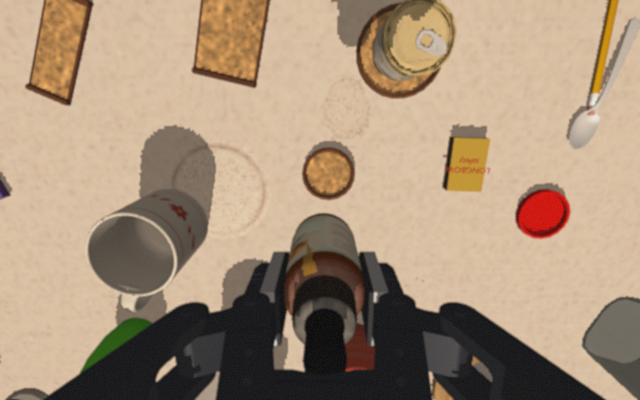

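Wrist view: the small dish is whole at (329,172), the matchbox at (467,164) and the red look-alike at (543,213). I'll fit the dish and matchbox.

```bash
python3 - <<'E'
from h import *
c=dict(np.load('w5.npz'))
print('dish',*blob(c,329,172,.008,(3,95,20),(22,255,255),34))
print('match',*blob(c,469,164,.015,(15,120,100),(32,255,255),38))
plan(.589,.182,.112,180)
E
```

```text
dish [0.5894 0.1821] n 2070 rect [590.  182.1] [53.7 55.5] long axis deg 2.6 4sig [47.5 48.5]
match [0.5777 0.3268] n 1820 rect [578.4 326.9] [37.5 56.2] long axis deg 178.5 4sig [37.7 57.4]
t 21.02 tcp [0.589  0.1773 0.2991] yaw 179.97 tilt z [ 0. -0. -1.] gap 0.0315 units [-0.     0.118  4.678] roll -0.003 F [ 0.6 -0.5 -0.3]
```

Target (0.5897, 0.182).

```bash
python3 -m handwheel '{"deltas":[[-1,-0.02,0.12,0.5,0],[-1,0,0,0.8,0],[-1,0,0,0.9,0],[-1,0,0,0.8,0],[-1,0,0,0.7,0],[-1,0,0,0.5,0],[-1,0,0,0.3,0],[-1,0,0,0,0],[-1,0,0,0,0],[-1,0,0,0,0]]}'
python3 -c "
from h import *
plan(.5897,.182,.1117,180)"
```

```text
clock: 22.28
tcp_pos: [0.5904, 0.183, 0.1202]
orientation: [0.001, -0.0, 1.0, 0.0]
wrist_force: [-0.4, 0.4, -0.6]
finger_gap: 0.0318
grip_force: 30.0
t 22.27 tcp [0.5904 0.183  0.1202] yaw -179.96 tilt z [ 0.002  0.    -1.   ] gap 0.0318 units [ 0.017 -0.026  0.213] roll 0.004 F [-0.4  0.4 -0.6]
```

```bash
python3 -m handwheel '{"deltas":[[-1,0.01,-0.02,0.1,0],[-1,0,0,0.07,0],[-1,0,0,0.04,0],[-1,0,0,0,0],[-1,0,0,0,0]]}'
python3 -m handwheel '{"deltas":[[-0.1,0,0,0,0],[0,0,0,0,0],[0.2,0,0,0,0],[0.4,0,0,0,0],[1,0,0,0,0],[1,0,0,0,0],[1,0,0,0,0],[1,0,0,-0.4,0],[1,0,0,-0.8,0],[1,0,0,-0.9,0],[1,0,0,-0.9,0],[1,0,0,-0.8,0],[1,0,0,-0.8,0],[1,0,0,0,0],[1,0,0,0,0]]}'
python3 - <<'E'
from h import *
plan(.578,.327,.26,178.6)
c=cam('wrist'); np.savez('w6.npz',**c); circ(c,.59,.182,.03,.072,.087);circ(c,.59,.182,.03,.09,.115);circ(c,.59,.182,.03,.024,.068)
E
```

```text
clock: 22.9
tcp_pos: [0.5893, 0.1821, 0.1115]
orientation: [0.0, -0.0, 1.0, -0.0]
wrist_force: [-2.9, -0.6, 5.1]
finger_gap: 0.0316
grip_force: 30.5
clock: 24.78
tcp_pos: [0.589, 0.1821, 0.2947]
orientation: [0.0, -0.0, 1.0, -0.0]
wrist_force: [-0.5, 0.6, 0.6]
finger_gap: 0.0852
grip_force: 0.0
t 24.77 tcp [0.589  0.1821 0.2947] yaw -179.96 tilt z [ 0. -0. -1.] gap 0.0852 units [0.274 3.623 0.868] roll 0.144 F [-0.5  0.6  0.6]
circle 590.0 181.8 r 11.7 mean [0.5859 0.1818 0.079 ] 339
circle 589.8 181.8 r 6.5 mean [0.5886 0.1818 0.0998] 228
circle 589.4 181.8 r 16.7 mean [0.581  0.182  0.0555] 610
```

```bash
python3 -m handwheel '{"deltas":[[0.3,0.05,0.6,0,0.13],[0.3,0.05,0.8,0,0],[0.3,0.06,0.8,0,0],[0.3,0.06,0.8,0.2,0],[0.3,0.06,0.62,0.6,0],[0.3,0,0,0.8,0],[0.3,0,0,0.8,0],[0.3,0,0,0.7,0],[0.3,0,0,0.6,0],[0.3,0,0,0,0],[0.3,0,0,0,0],[0.3,0,0,0,0]]}'
python3 - <<'E'
from h import *
plan(.5778,.327,.078,178.7)
c=cam('wrist'); save(c,'w7.png'); np.savez('w7.npz',**c)
print('match',*blob(c,320,260,.015,(15,120,80),(32,255,255),100))
E
```

```text
clock: 26.32
tcp_pos: [0.5814, 0.3273, 0.148]
orientation: [0.001, 0.011, 1.0, 0.0]
wrist_force: [0.0, -0.2, 0.2]
finger_gap: 0.0553
grip_force: 0.0
t 26.32 tcp [0.5814 0.3273 0.148 ] yaw 178.74 tilt z [ 0.002  0.001 -1.   ] gap 0.0553 units [ 0.092 -0.011  1.749] roll 0.004 F [ 0.  -0.2  0.2]
match [0.577 0.328] n 4538 rect [578.2 327.9] [36.7 55.5] long axis deg 178.1 4sig [36.6 57.7]
```

View pics/w7.png

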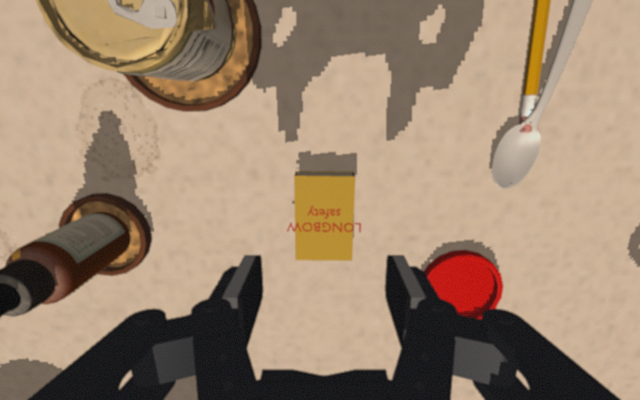

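Wrist view: the matchbox sits centred between the pads at (325,217), and the red dish (463,285) is clear of the finger by about 24 mm. Descending.

```bash
python3 -m handwheel '{"deltas":[[0.3,0.09,0.01,0.4,0.05],[0.3,0,0,0.6,0],[0.3,0,0,0.4,0],[0.3,0,0,0.2,0],[0.3,0,0,0.05,0],[0.3,0,0,0,0],[0.3,0,0,0,0]]}'
python3 -c "
from h import *
plan(.5778,.3275,.077,178.4)"
```

```text
clock: 27.25
tcp_pos: [0.5776, 0.3278, 0.0815]
orientation: [0.001, 0.015, 1.0, 0.0]
wrist_force: [0.2, 0.5, 0.7]
finger_gap: 0.0552
grip_force: 0.0
t 27.25 tcp [0.5776 0.3278 0.0815] yaw 178.24 tilt z [ 0.001  0.    -1.   ] gap 0.0552 units [-0.004 -0.007  0.112] roll -0.016 F [0.2 0.5 0.7]
```

```bash
python3 -m handwheel '{"deltas":[[0.3,0,0,0.1,0],[0.3,0,0,0,0],[0,0,0,0,0],[-0.3,0,0,0,0],[-1,0,0,0,0],[-1,0,0,0,0],[-1,0,0,0,0],[-1,0,0,0,0],[-1,0,0,0,0],[-1,0,0,0,0]]}' 20
python3 -c "
from h import *
plan(.451,.0875,.20,166.8)"
```

```text
clock: 28.5
tcp_pos: [0.5772, 0.3276, 0.0768]
orientation: [0.0, 0.015, 1.0, 0.0]
wrist_force: [0.2, 0.6, 1.5]
finger_gap: 0.0378
grip_force: 21.0
t 28.5 tcp [0.5772 0.3276 0.0768] yaw 178.24 tilt z [ 0.  0. -1.] gap 0.0378 units [ 2.969 -6.097 -3.081] roll 1.144 F [0.2 0.6 1.5]
```

```bash
python3 -m handwheel '{"deltas":[[-1,0,0,-0.3,0],[-1,0,0,-0.7,0],[-1,0,0,-0.8,0],[-1,0,0,-0.8,0],[-1,0,0,-0.8,0],[-1,0,0,-0.7,0],[-1,0.37,-0.77,0,0],[-1,0.37,-0.77,0,0],[-1,0.37,-0.77,0,0],[-1,0.37,-0.77,0,0],[-1,0.37,-0.77,0,0],[-1,0.37,-0.77,0,0],[-1,0.37,-0.77,0,0],[-1,0.37,-0.7,0,0],[-1,0,0,0,0.6],[-1,0,0,0,0.54],[-1,0,0,0,0],[-1,0,0,0,0],[-1,0,0,0,0]]}'
python3 - <<'E'
from h import *
plan(.451,.0875,.0815,166.8)
c=cam('wrist'); save(c,'w8.png'); np.savez('w8.npz',**c)
S=c['R'].T@(np.array([.451,.0875,.006])-c['origin']); u,v=c['f']*S[0]/S[2]+c['cx'],c['f']*S[1]/S[2]+c['cy'];print(u,v)
E
```

```text
clock: 30.88
tcp_pos: [0.4513, 0.0879, 0.2407]
orientation: [0.0, 0.114, 0.993, -0.0]
wrist_force: [-0.6, 0.1, -0.3]
finger_gap: 0.0379
grip_force: 20.8
t 30.88 tcp [0.4513 0.0879 0.2407] yaw 166.9 tilt z [ 0. -0. -1.] gap 0.0379 units [ 0.005 -0.01   3.981] roll 0.01 F [-0.6  0.1 -0.3]
322.75651930910715 185.3845695234873
```

View pics/w8.png

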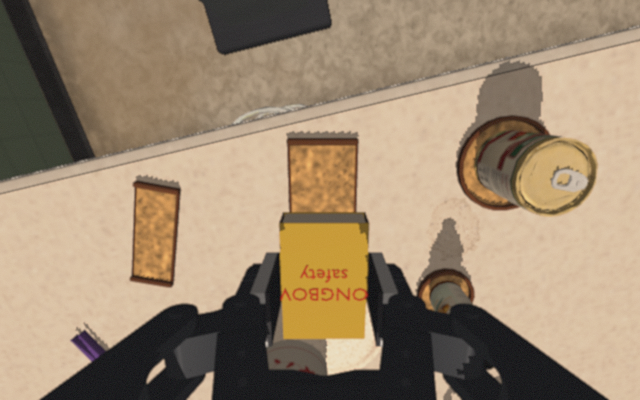

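Wrist view: the tray spans 289 to 357 in x with its far edge at about y 138, square under the box at (323,275). Checking tray centre and box offset.

```bash
python3 - <<'E'
from h import *
c=dict(np.load('w8.npz')); a=np.radians(166.8); ex=np.array([np.cos(a),np.sin(a)]); ey=np.array([-ex[1],ex[0]])
for u,v in((289,138),(357,138),(289,200),(356,200),(323,138)):
    d=atz(c,u,v,.008)[:2]-[.451,.0875]; print('tray',(d@ex*1000).round(1),(d@ey*1000).round(1))
X=cloud(c); m=(X[...,2]>.163)&(X[...,2]<.19); hsv=cv2.cvtColor(c['frame'],cv2.COLOR_RGB2HSV); m&=(hsv[...,0]>15)&(hsv[...,1]>120)&(hsv[...,0]<33)
P=X[m][:,:2]; r=cv2.minAreaRect((P*1000).astype(np.float32)); d=np.array(r[0])-[451.3,87.9]; print('box',r,'rel tcp',d@ex,d@ey,X[m][:,2].mean())
E
```

```text
tray 42.8 29.4
tray 42.9 -29.7
tray -13.4 31.0
tray -13.2 -30.5
tray 42.8 -0.2
box ((453.0275573730469, 87.93415069580078), (39.142452239990234, 56.93696594238281), 76.81642150878906) rel tcp -1.6741150708004129 -0.42773762625140416 0.17800420795600494
```

```bash
python3 -m handwheel '{"deltas":[[-1,0.02,0,0.5,0],[-1,0,0,0.8,0],[-1,0,0,0.8,0],[-1,0,0,0.7,0],[-1,0,0,0.5,0],[-1,0,0,0.4,0],[-1,0,0,0.2,0],[-1,0,0,0,0],[-1,0,0,0,0],[-1,0,0,0,0]]}'
python3 -c "
from h import *
plan(.451,.0875,.081,166.8)"
```

```text
clock: 32.17
tcp_pos: [0.451, 0.0879, 0.0853]
orientation: [0.001, 0.115, 0.993, 0.0]
wrist_force: [1.3, 0.3, 0.3]
finger_gap: 0.0379
grip_force: 20.8
t 32.17 tcp [0.451  0.0879 0.0853] yaw 166.84 tilt z [ 0.001 -0.    -1.   ] gap 0.0379 units [-0.002 -0.01   0.108] roll 0.004 F [1.3 0.3 0.3]
```

```bash
python3 -m handwheel '{"deltas":[[-1,0,0,0.06,0],[-1,0,0,0.05,0],[-1,0,0,0,0],[-1,0,0,0,0],[0,0,0,0,0],[0.1,0,0,0,0],[0.2,0,0,0,0],[0.3,0,0,0,0],[0.3,0,0,0,0],[0.3,0,0,-0.3,0],[0.3,0,0,-0.7,0],[0.3,0,0,-0.8,0],[0.3,0,0,-0.8,0],[0.3,0,0,-0.8,0],[0.3,0,0,-0.8,0],[0.3,0,0,0,0],[0.3,0,0,0,0]]}'
python3 - <<'E'
from h import *
plan(.582,-.190,.24,198.5)
c=cam('wrist'); np.savez('w9.npz',**c)
print('match',*blob(c,323,185,.019,(20,150,120),(33,255,255),60))
save(c,'w9.png')
E
```

```text
clock: 34.3
tcp_pos: [0.4503, 0.0879, 0.2483]
orientation: [0.0, 0.115, 0.993, -0.0]
wrist_force: [-0.2, -0.0, -0.7]
finger_gap: 0.0554
grip_force: 0.0
t 34.3 tcp [0.4503 0.0879 0.2483] yaw 166.84 tilt z [ 0. -0. -1.] gap 0.0554 units [-4.789 -6.015  0.209] roll -3.166 F [-0.2 -0.  -0.7]
match [0.4384 0.0913] n 1162 rect [440.4  90.7] [36.2 30.8] long axis deg 79.1 4sig [29.  37.9]
```

View pics/w9.png

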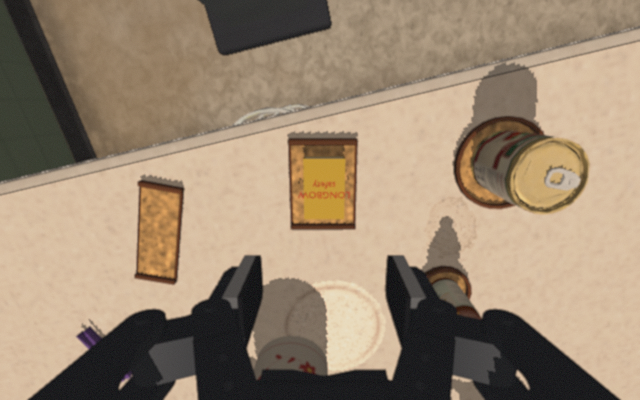

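The box lies in the tray: its top spans (303..348, 158..222), the tray (290..356, 139..229). Computing the offset.

```bash
python3 - <<'E'
from h import *
c=dict(np.load('w9.npz')); a=np.radians(166.8); ex=np.array([np.cos(a),np.sin(a)]); ey=np.array([-ex[1],ex[0]])
f=lambda u,v,z:(lambda d:((d@ex*1000).round(1),(d@ey*1000).round(1)))(atz(c,u,v,z)[:2]-[.451,.0875])
print('box',[f(*p,.019) for p in((303,158),(348,158),(303,222),(347,222))])
print('tray',[f(*p,.008) for p in((289,139),(356,139),(291,229),(355,229))])
X=cloud(c); m=(X[...,2]>.013)&(np.hypot(X[...,0]-.451,X[...,1]-.0875)<.045); P=X[m]; print(cv2.minAreaRect((P[:,:2]*1000).astype(np.float32)),P[:,2].mean())
E
```

```text
box [(np.float64(26.9), np.float64(17.4)), (np.float64(26.9), np.float64(-21.9)), (np.float64(-32.5), np.float64(18.4)), (np.float64(-32.5), np.float64(-22.3))]
tray [(np.float64(42.1), np.float64(30.3)), (np.float64(42.2), np.float64(-29.5)), (np.float64(-43.7), np.float64(30.8)), (np.float64(-43.6), np.float64(-31.0))]
((452.48333740234375, 87.17869567871094), (89.92449188232422, 55.563575744628906), 76.73150634765625) 0.21301296320183696
```

```bash
python3 - <<'E'
from h import *
c=dict(np.load('w9.npz')); a=np.radians(166.8); ex=np.array([np.cos(a),np.sin(a)]); ey=np.array([-ex[1],ex[0]])
X=cloud(c); near=np.hypot(X[...,0]-.451,X[...,1]-.0875)<.06
def rep(n,m):
    r=cv2.minAreaRect((X[m][:,:2]*1000).astype(np.float32)); d=np.array(r[0])-[451,87.5]; print(n,np.round(r[1],1),round(r[2],1),'off',d@ex,d@ey,m.sum())
rep('box',near&(X[...,2]>.0125)&(X[...,2]<.03))
rep('tray',near&(X[...,2]>.0025)&(X[...,2]<.03))
E
```

```text
box [46.4 55.6] 76.7 off -1.5181021778949515 -0.5185562745400164 2488
tray [63.5 87.5] 77.0 off -1.0870687044602616 0.6200944611796412 5419
```

Matchbox is within about 1 mm of the tray centre and aligned. Now the peg.

```bash
python3 -m handwheel '{"deltas":[[0.2,-0.6,-0.75,0,0],[0.2,-0.6,-0.75,0,0],[0.2,-0.6,-0.75,0,0],[0.2,-0.6,-0.75,0,0],[0.2,-0.6,-0.75,0,0],[0.2,-0.6,-0.75,0,0],[0.2,-0.6,-0.75,0,0],[0.2,-0.59,-0.75,0,0],[0.2,0,0,0.3,-0.8],[0.2,0,0,0.6,-0.8],[0.2,0,0,0.6,-0.8],[0.2,0,0,0.6,-0.77],[0.2,0,0,0.4,0],[0,0,0,0,0],[0,0,0,0,0],[0,0,0,0,0]]}'
python3 - <<'E'
from h import *
w=dict(np.load('w4.npz')); print('w4 peg',*blob(w,453,173,.010,(115,40,20),(165,255,255),50))
plan(.582,-.190,.078,198.5)
c=cam('wrist'); save(c,'w10.png'); np.savez('w10.npz',**c)
print('peg',*blob(c,323,230,.010,(115,40,20),(165,255,255),100))
E
```

```text
clock: 36.35
tcp_pos: [0.5831, -0.1897, 0.1494]
orientation: [0.001, -0.161, 0.987, -0.001]
wrist_force: [0.4, -0.3, 0.7]
finger_gap: 0.0427
grip_force: 0.0
w4 peg [ 0.5843 -0.1905] n 794 rect [ 583.1 -190.8] [71.9 14.3] long axis deg 19.2 4sig [14.8 67.3]
t 36.35 tcp [ 0.5831 -0.1897  0.1494] yaw -161.49 tilt z [ 0.002 -0.001 -1.   ] gap 0.0427 units [0.03  0.004 1.786] roll 0.001 F [ 0.4 -0.3  0.7]
peg [ 0.585  -0.1887] n 1589 rect [ 582.3 -189.7] [71.6 12.6] long axis deg 19.4 4sig [14. 65.]
```

View pics/w10.png

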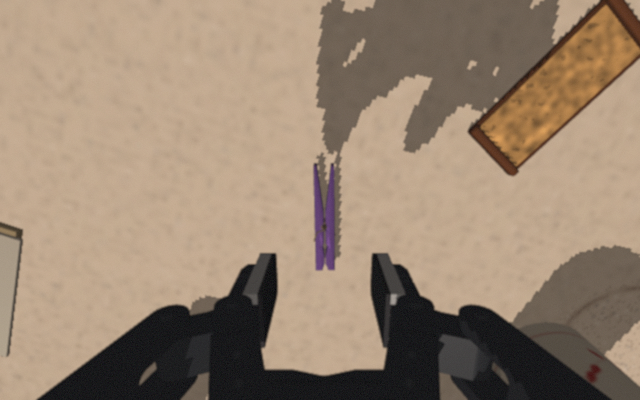

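Wrist view: the peg, at (325,217), is centred between the pads and aligned. Descending.

```bash
python3 -m handwheel '{"deltas":[[0,0.01,0,0.4,-0.04],[0,0,0,0.6,0],[0,0,0,0.4,0],[0,0,0,0.25,0],[0,0,0,0.07,0],[0,0,0,0,0],[0,0,0,0,0]]}'
python3 -c "
from h import *
plan(.5825,-.190,.0765,198.9)"
```

```text
clock: 37.28
tcp_pos: [0.5825, -0.1898, 0.0802]
orientation: [0.001, -0.165, 0.986, -0.0]
wrist_force: [-0.3, 0.0, 0.2]
finger_gap: 0.0428
grip_force: 0.0
t 37.27 tcp [ 0.5825 -0.1898  0.0802] yaw -161.06 tilt z [ 0.001 -0.001 -1.   ] gap 0.0428 units [ 0.003 -0.004  0.093] roll 0.004 F [-0.3  0.   0.2]
```

```bash
python3 -m handwheel '{"deltas":[[0,0,0,0.09,0],[0,0,0,0,0],[-0.3,0,0,0,0],[-0.5,0,0,0,0],[-1,0,0,0,0],[-1,0,0,0,0],[-1,0,0,0,0],[-1,0,0,0,0],[-1,0,0,0,0],[-1,0,0,0,0]]}' 20
python3 -m handwheel '{"deltas":[[-1,0,0,-0.3,0],[-1,0,0,-0.6,0],[-1,0,0,-0.7,0],[-1,0,0,-0.7,0],[-1,0,0,-0.7,0],[-1,0,0,0,0],[-1,0,0,0,0]]}'
python3 -c "
from h import *
plan(.4625,-.084,.196,156)"
```

```text
clock: 38.52
tcp_pos: [0.5822, -0.1896, 0.076]
orientation: [0.0, -0.165, 0.986, -0.0]
wrist_force: [0.9, 0.3, 2.5]
finger_gap: 0.0141
grip_force: 21.3
clock: 39.4
tcp_pos: [0.5817, -0.1894, 0.1955]
orientation: [-0.0, -0.165, 0.986, 0.0]
wrist_force: [-0.7, -0.6, -0.4]
finger_gap: 0.0141
grip_force: 21.1
t 39.4 tcp [ 0.5817 -0.1894  0.1955] yaw -161.06 tilt z [-0.001  0.    -1.   ] gap 0.0141 units [ 1.964  3.459 -0.01 ] roll 4.294 F [-0.7 -0.6 -0.4]
```

```bash
python3 -m handwheel '{"deltas":[[-1,0.3,0.55,0,0],[-1,0.42,0.73,0,0],[-1,0.42,0.73,0,0],[-1,0.42,0.73,0,0],[-1,0.4,0.72,0,0],[-1,0,0,0,0.9],[-1,0,0,0,0.9],[-1,0,0,0,0.9],[-1,0,0,0,0.9],[-1,0,0,0,0.69],[-1,0,0,0,0],[-1,0,0,0,0],[-1,0,0,0,0]]}'
python3 - <<'E'
from h import *
plan(.4625,-.084,.081,156)
c=cam('wrist'); save(c,'w11.png'); np.savez('w11.npz',**c); X=cloud(c); p=np.array(status.get_state()['tcp_pos'])
hsv=cv2.cvtColor(c['frame'],cv2.COLOR_RGB2HSV); m=(cv2.inRange(hsv,np.array((115,40,20)),np.array((165,255,255)))>0)&(X[...,2]>.1)
a=np.radians(156); ex=np.array([np.cos(a),np.sin(a)]); ey=np.array([-ex[1],ex[0]])
r=cv2.minAreaRect((X[m][:,:2]*1000).astype(np.float32)); d=np.array(r[0])-p[:2]*1000; print('peg',r,'rel tcp',d@ex,d@ey)
near=(np.hypot(X[...,0]-.4625,X[...,1]+.084)<.065)&(X[...,2]>.0022)&(X[...,2]<.02)
t=cv2.minAreaRect((X[near][:,:2]*1000).astype(np.float32)); print('tray',t)
E
```

```text
clock: 41.02
tcp_pos: [0.4628, -0.084, 0.1956]
orientation: [-0.0, 0.207, 0.978, -0.0]
wrist_force: [0.3, 0.3, -0.4]
finger_gap: 0.0145
grip_force: 21.1
t 41.02 tcp [ 0.4628 -0.084   0.1956] yaw 156.1 tilt z [-0.001  0.    -1.   ] gap 0.0145 units [ 5.000e-03 -2.000e-03  2.865e+00] roll 0.01 F [ 0.3  0.3 -0.4]
peg ((455.3801574707031, -78.12391662597656), (77.2447280883789, 94.34583282470703), 13.09220027923584) rel tcp 9.26370897941674 -2.3768511339836262
tray ((463.0074768066406, -82.76510620117188), (41.900856018066406, 103.11325073242188), 65.7938461303711)
```

View pics/w11.png

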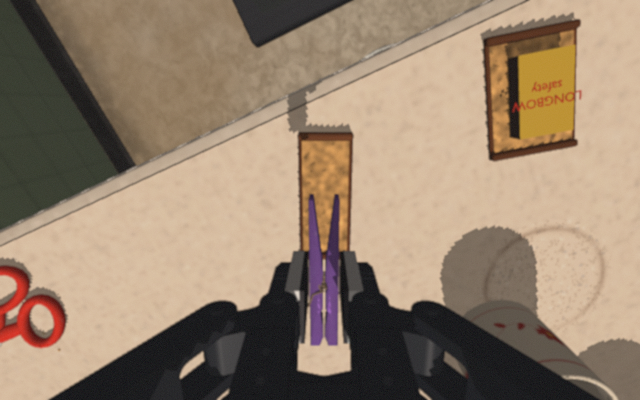

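Peg is held straight above the long tray: peg ends at (325,195) and (323,345), tray at x 299 to 352. Checking peg offset along its length.

```bash
python3 - <<'E'
from h import *
c=dict(np.load('w11.npz')); a=np.radians(156); ex=np.array([np.cos(a),np.sin(a)]); ey=np.array([-ex[1],ex[0]]); p=np.array([.4628,-.084])
for u,v in((325,195),(323,345),(308,300),(339,300)):
    d=(atz(c,u,v,.1315)[:2]-p)*1000; print('peg',d@ex,d@ey)
for u,v in((299,133),(352,132),(300,200),(352,200)):
    d=(atz(c,u,v,.008 if v<150 else .004)[:2]-p)*1000; print('tray',d@ex,d@ey)
E
python3 -m handwheel '{"deltas":[[-1,0,0.02,0.4,0],[-1,0,0,0.7,0],[-1,0,0,0.7,0],[-1,0,0,0.5,0],[-1,0,0,0.3,0],[-1,0,0,0.1,0],[-1,0,0,0,0],[-1,0,0,0,0],[-1,0,0,0,0]]}'
python3 -c "
from h import *
plan(.4628,-.0836,.0805,156)"
```

```text
peg 37.678186783822646 -0.981094201198943
peg -34.382361555653866 -0.26354628172193845
peg -10.567151009926418 6.417564607715678
peg -10.544058209857987 -7.330571684670711
tray 51.387800168060515 17.725771074011313
tray 52.178971633882945 -21.291739525312057
tray -1.10293726008075 18.219115045449374
tray -1.0317570386386694 -22.98956156914862
clock: 42.2
tcp_pos: [0.4637, -0.0835, 0.0885]
orientation: [0.001, 0.208, 0.978, -0.0]
wrist_force: [0.1, 0.2, -0.8]
finger_gap: 0.0141
grip_force: 21.1
t 42.2 tcp [ 0.4637 -0.0835  0.0885] yaw 156.04 tilt z [ 0.001 -0.001 -1.   ] gap 0.0141 units [ 0.021 -0.011  0.2  ] roll 0.004 F [ 0.1  0.2 -0.8]
```

```bash
python3 -m handwheel '{"deltas":[[-1,0,0.02,0.1,0],[-1,0,0,0.06,0],[-1,0,0,0.04,0],[-1,0,0,0,0],[-1,0,0,0,0],[-0.5,0,0,0,0],[-0.4,0,0,0,0],[-0.3,0,0,0,0],[-0.2,0,0,0,0],[-0.2,0,0,0,0],[-0.2,0,0,-0.3,0],[-0.2,0,0,-0.7,0],[-0.2,0,0,-0.8,0],[-0.2,0,0,-0.8,0],[0.3,0,0,-0.8,0],[0.3,0,0,-0.8,0],[0.3,0,0,0,0],[0.3,0,0,0,0],[0.3,0,0,0,0]]}'
python3 - <<'E'
from h import *
plan(.45,-.3,.3)
c=cam('wrist'); np.savez('w12.npz',**c); save(c,'w12.png',(200,80,440,260),3)
print('peg',*blob(c,323,180,.014,(115,40,20),(165,255,255),90))
X=cloud(c); near=(np.hypot(X[...,0]-.4625,X[...,1]+.083)<.065)&(X[...,2]>.0022)&(X[...,2]<.02)
print('tray',cv2.minAreaRect((X[near][:,:2]*1000).astype(np.float32)))
E
```

```text
clock: 44.58
tcp_pos: [0.4629, -0.0824, 0.2469]
orientation: [-0.001, 0.208, 0.978, 0.0]
wrist_force: [0.3, 0.0, 0.1]
finger_gap: 0.0558
grip_force: 0.0
t 44.58 tcp [ 0.4629 -0.0824  0.2469] yaw 156.04 tilt z [-0.002  0.001 -1.   ] gap 0.0558 units [-1.911 -5.104 -1.33 ] roll None F [0.3 0.  0.1]
peg [ 0.4672 -0.0837] n 807 rect [464.  -82.6] [12.1 70.1] long axis deg 156.4 4sig [13.9 64.1]
tray ((463.94219970703125, -83.08001708984375), (41.65703201293945, 104.83284759521484), 65.87158966064453)
```

View pics/w12.png

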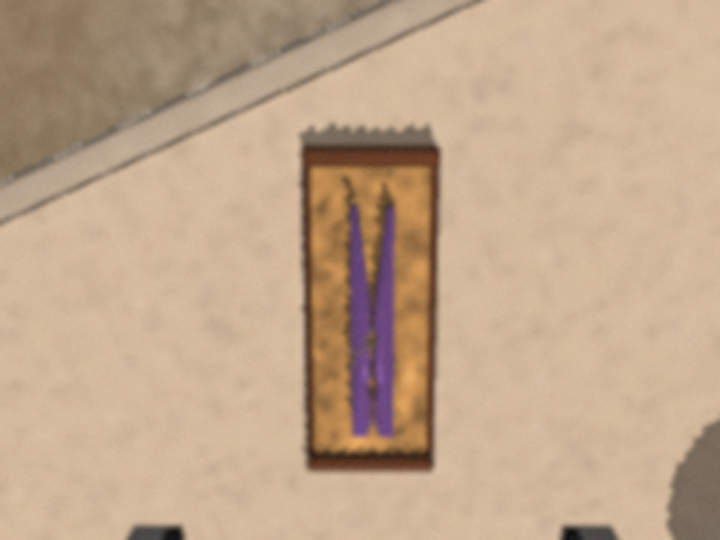

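The peg is centred and aligned. All four are placed and the gripper is clear, so I'm handing in.

```bash
python3 -c "
from workcell import hand_in
print(hand_in())"
```

```text
the job is handed in; nothing more can be done
None
```

I put the tin, dropper bottle, matchbox and peg in their matching trays, each measured about 1–2 mm from centre, left the mug untouched, and handed the job in at about 45 s; I viewed 15 pictures, one over the limit of 14.

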